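# Change the worn roller of a bottle roller

### The job

The front roller of the bench bottle roller is worn (bands of its rubber are gone). Lay the two jars from the rollers on the ribbed mat without dropping them, then lift the worn roller out of its open slots and lay it on the mat too, along the ribs like the rest. Lower the new roller from the mat into the slots until both axle ends are fully down, then lay each jar gently back on the rollers just where it lay before; leave the cup, the beaker and the marker pen alone.

Things in the scene. Friction and masses are not known exactly. Their poses are not given: they have to be found in the camera images.
- bottle_roller: Low bench machine with two rollers along y between aluminium end plates (inner faces at y = +-131 mm, 12 mm thick, 85 mm high) and a white motor housing at +y (102 mm high); fixed. Origin on the bench midway between the rollers; x across. Rollers 22 mm thick, axes 60 mm high: rear one at x = +25 mm (fixed, does not turn), front one at x = -25 mm (loose in open slots); 28 mm gap between.
- seat (a point): Where the middle of the front roller's axis must be, 60 mm above the bench; y along the roller, x across, z up. In line with it, each end plate has an open-topped slot for the axle end: 13 mm wide, flaring from 12 mm above this point to 28 mm wide at the plate's top 25 mm above it; the slot floor is 5 mm below it.
- ribbed_mat: Grey silicone mat, 220 (x) by 300 (y) mm, fixed on the bench, origin under its centre. Ribs along y, 4 mm wide, tops 6 mm high; grooves centred at x = 0, +-20, +-40, +-60, +-80 mm. Things laid along the ribs over a groove do not roll; axis height above the bench is then 13.5 mm for a roller, 34 mm for the large jar, 26 mm for the small jar.
- worn_roller_mid (a point): Middle of the worn roller, which starts in the slots under the jars: black rubber sleeve 250 mm long, 22 mm thick, with bare metal bands 26 to 52 mm from the middle; steel axle 10 mm thick, 290 mm over its ends. y along the axis. 0.22 kg.
- new_roller_mid (a point): Middle of the new roller, which starts on the mat, in the groove at x = +80 mm: sizes as the worn one, rubber whole. y along the axis. 0.22 kg.
- large_jar_mid (a point): Centre of the large jar: cream with a blue cap, 58 mm thick, 118 mm long with the cap (40 mm thick, last 24 mm). Starts lying on the two rollers, axis 91 mm above the bench. z along its axis to the cap. About 0.17 kg.
- small_jar_mid (a point): Centre of the small jar: white with a wide grey cap, 44 mm thick, 72 mm long. Starts lying on the two rollers beside the large jar, axis 82 mm above the bench, 10 mm above the tops of the rollers. z along its axis to the cap. About 0.05 kg.
- cup: Bystander: white plastic cup, 47 mm wide, 46 mm high; origin under its centre.
- beaker: Bystander: glass beaker, 52 mm wide, 60 mm high; origin under its centre.
- pen: Bystander: black marker pen lying flat, 132 mm long along y, 14 mm thick; origin under its centre.
There are look-alikes about, which are no part of the job. Leave any green or pink look-alike of the part that bears small_jar_mid alone.

How it is judged:
On the way, in this order (a step that is already met when the one before it is completed fails the run):
1. both jars lie released on the mat (x of large_jar_mid in the frame of ribbed_mat between -0.105 and 0.105 m and y of large_jar_mid in the frame of ribbed_mat between -0.12 and 0.12 m and z of large_jar_mid in the frame of ribbed_mat between 0.028 and 0.042 m and angle between the z axis of each of large_jar_mid, small_jar_mid and the y axis of ribbed_mat, either way round below 0.3 rad and contact force between the fingers and large_jar below 0.2 N and linear speed of each of large_jar, small_jar below 0.03 m/s and x of small_jar_mid in the frame of ribbed_mat between -0.105 and 0.105 m and y of small_jar_mid in the frame of ribbed_mat between -0.13 and 0.13 m and z of small_jar_mid in the frame of ribbed_mat between 0.018 and 0.034 m and contact force between the fingers and small_jar below 0.2 N), for 0.2 s.
2. the worn roller lies released on the mat (x of worn_roller_mid in the frame of ribbed_mat between -0.105 and 0.105 m and y of worn_roller_mid in the frame of ribbed_mat between -0.04 and 0.04 m and z of worn_roller_mid in the frame of ribbed_mat between 0.009 and 0.022 m and angle between the y axis of worn_roller_mid and the y axis of ribbed_mat, either way round below 0.3 rad and contact force between the fingers and worn_roller below 0.2 N and linear speed of worn_roller below 0.03 m/s), for 0.2 s.
3. the new roller lies released in the slots, both axle ends on the slot floors (x of new_roller_mid in the frame of seat between -0.004 and 0.004 m and y of new_roller_mid in the frame of seat between -0.01 and 0.01 m and z of new_roller_mid in the frame of seat between -0.003 and 0.0025 m and angle between the y axis of new_roller_mid and the y axis of seat, either way round below 0.03 rad and contact force between the fingers and new_roller below 0.2 N and linear speed of new_roller below 0.03 m/s), for 0.2 s.
At the end, for the whole second after the job is handed in: New roller in the slots, both axle ends on the slot floors (2.5 mm high, 4 mm across, 10 mm along, 0.03 rad); each jar on the rollers within 15 mm of its start and within 0.1 rad along them; worn roller on the mat along the ribs (0.3 rad); all released, at rest (all of step 2 and all of step 3 and distance of each of large_jar_mid, small_jar_mid from where it was at the start of the episode below 0.015 m and angle between the z axis of each of large_jar_mid, small_jar_mid and the y axis of bottle_roller, either way round below 0.1 rad and contact force between the fingers and large_jar below 0.2 N and linear speed of each of large_jar, small_jar below 0.03 m/s and contact force between the fingers and small_jar below 0.2 N); the robot touches nothing.
It fails at once if the cup is pushed more than 20 mm from its place (distance of cup from where it was at the start of the episode above 0.02 m).
It fails at once if the beaker is pushed more than 20 mm from its place (distance of beaker from where it was at the start of the episode above 0.02 m).
It fails at once if the pen is pushed more than 20 mm from its place (distance of pen from where it was at the start of the episode above 0.02 m).
It fails at once if a jar is dropped (moves freely faster than 0.7 m/s) ((contact force between the fingers and large_jar below 0.2 N and linear speed of large_jar above 0.7 m/s) or (contact force between the fingers and small_jar below 0.2 N and linear speed of small_jar above 0.7 m/s)).
It also fails if it takes over 149 s, if anything falls off the work surface, if the arm or the gripper's body presses on something with over 40 N, if the wrist force passes 120 N, or if a joint passes its speed limit or range.

### The arm

A 6-joint arm with a two-finger parallel gripper is mounted at the origin on a cart in front of the work surface, level with it; the furniture and walls round the work are solid. World frame = base frame: x ahead of the robot, y to its left, z up, the work surface at z = 0. Lengths are in m, angles in rad, forces in N, time in s.
With the tool pointing down it reaches from about 0.275 to 0.825 m from the base axis. Payload 4.9 kg.
Tool frame: the origin (TCP) lies midway between the tips of the shut fingers; the grasp point (between the pads) lies 19 mm behind it (grip_point_offset is the distance from the TCP to the grasp point, in m); z points along the fingers, x is the direction in which the jaws open and shut, and the axes are right-handed (so a half turn about z gives the same grasp; the last joint's range is limited). The gripper opens to 85 mm and grips with 20 to 120 N. Pads are 22 mm wide; open, the fingers measure 114 mm over their backs; the gripper's body (76 mm by 85 mm) begins 54 mm behind the grasp point. The pads swing forward as they close: fully open they stand 13 mm farther back than shut.
Start: joints at [1.1, 0.326, -0.193, 1.052, 0, 1.437], TCP at [0.182, 0.519, 0.231] pointing down, gripper open.
Joint ranges: [-2.65, 2.65], [-0.97, 1.79], [-1.3, 1.35], [-1.93, 2.1], [-1.47, 1.37], [-3.14, 3.14]. Speed limits (rad/s): [2.57, 2.57, 3.14, 3.14, 3.14, 3.14].

### API

Orientations are given as a rotation vector (axis times angle).
In Python, from cell import * gives the robot as it stands. Calls block until the motion is done:
- movep(position, orientation): joint-space move of the TCP to a pose.
- move_l(position, velocity=0.15, rot=None, until_force=None): straight line of the TCP; rot=None keeps the orientation; velocity is the mean speed in m/s. With until_force (N) it stops when the force on the tool has changed by that much, and returns True; else False.
- set_joints(angles): joint-space move.
- let_go() and grab(newtons=None): open the fingers fully, or close them until they stop; newtons is the grip in N (None keeps the last).
- sleep(seconds).
- ik(position, orientation): joint angles nearest the present ones, or None.
- get_state(): the state.
- grab_frame(name): name is "side" or "top"; returns a dict with "img" (420x560x3 uint8, red, green, blue), "fx", "fy", "cx", "cy" (pixels), "cam_to_world" (4x4, takes a point from camera to world coordinates). Camera axes: x right, y down, z forward; pixel columns grow to the right and rows downward; lengths in m; the calibration is good to about 2 mm. A picture is of the moment at which its call begins. There is no depth.
A pose or a line that the arm cannot do raises MotionError and nothing moves.
- sign_off(): hands the job in, once; it reports no verdict.
Trained networks look in the newest picture that a camera, given by its name, has taken for a name from the list of things; names that differ only in an ending like _2 or _b are one class to them, and where a whole thing is asked for, a point or a joint stands for the part that bears it (a point fixed in the world has none). Each returns a list of dicts, best first, with "score" (0 to 1); they miss things now and then, are a little off and sometimes report something else, mostly with a low value. They report only what shows in the picture. A call takes as long as a camera call. They do not tell look-alikes from the thing itself.
- spot_in(camera, name): "centre" ([column, row] in pixels, amid what is visible of it).
- silhouettes(camera, name): "mask" (420x560 bool, what is visible of it) and "centre" ([column, row] in pixels, amid what is visible of it).
- tip_of(camera, name): "centre" ([column, row] in pixels: a listed point, or the origin of a listed thing).
The state is a dict: "clock": time; "q": joint angles; "joint_velocities": joint speeds; "tau": joint torques, N m; "position": TCP position; "eef_rot": TCP orientation; "contact_force": force on the tool from outside, world axes, zero at the start; "wrist_torque": the same for the moment, N m; "finger_gap": opening from 0.0 (shut) to 1.0 (fully open).
Only numpy, scipy, OpenCV 4.12 (cv2) and the standard library are available. Lean on these libraries where they do the work, as an engineer would, in place of code of your own. Each camera call takes 0.05 s, during which the arm holds its last target. There are 200 camera calls.

## Working session

There is one attempt and no reset: what is moved stays moved. The work goes in short steps, each a Python script; the robot and the scene stay as the last script left them, time stands still between calls to the robot, and variables do not carry over. Pictures are saved under pics/ and viewed, about 12 in all and at most 16, crops included, and the job is handed in when it is done.

```bash
ls; mkdir -p pics; python3 - <<'E'
from cell import *
import cv2
for c in("side","top"):
    f=grab_frame(c); cv2.imwrite(f"pics/{c}0.png",f["img"][:,:,::-1]); print(c,f["fx"],f["cx"],f["cy"],f["cam_to_world"])
    for n in["bottle_roller","seat","ribbed_mat","worn_roller_mid","new_roller_mid","large_jar_mid","small_jar_mid","cup","beaker","pen"]:
        print(n,[([round(float(v)) for v in d["centre"]],round(float(d["score"]),2)) for d in tip_of(c,n)][:4])
s=get_state();print(s["eef_rot"],s["clock"],s["finger_gap"])
E
```

```text
pics
side 389.54690550485947 278.48380545102816 209.4343136574163 [[ 0.87151845 -0.30712701  0.38226769  0.17649603]
 [-0.49025261 -0.56225068  0.66597789 -0.47165596]
 [ 0.01039047 -0.76781976 -0.64058166  0.62389872]
 [ 0.          0.          0.          1.        ]]
bottle_roller [([330, 295], 0.65)]
seat [([323, 276], 0.72)]
ribbed_mat [([236, 180], 0.63)]
worn_roller_mid [([320, 282], 0.88), ([324, 280], 0.53)]
new_roller_mid [([263, 167], 0.85), ([340, 211], 0.63)]
large_jar_mid []
small_jar_mid [([347, 279], 0.83), ([242, 300], 0.79), ([263, 165], 0.63), ([220, 248], 0.56)]
cup [([314, 394], 0.81)]
beaker [([339, 209], 0.69)]
pen [([399, 258], 0.77), ([318, 243], 0.49)]
top 429.99669345074886 280.55229164981114 208.62972294666127 [[ 0.02776627 -0.9818591   0.18756796  0.32031871]
 [-0.99955579 -0.0293042  -0.00543086  0.09528079]
 [ 0.01082886 -0.18733385 -0.98223661  1.19890127]
 [ 0.          0.          0.          1.        ]]
bottle_roller [([346, 223], 0.71)]
seat [([352, 230], 0.66)]
ribbed_mat [([190, 216], 0.57)]
worn_roller_mid [([352, 230], 0.71)]
new_roller_mid []
large_jar_mid [([332, 217], 0.6)]
small_jar_mid [([277, 277], 0.96), ([218, 281], 0.94), ([332, 284], 0.86), ([366, 221], 0.72)]
cup [([401, 271], 0.79)]
beaker [([274, 160], 0.61), ([188, 216], 0.19)]
pen [([342, 157], 0.54), ([365, 222], 0.19)]
[-2.56235298e+00 -1.81762929e+00 -2.94094873e-05] 1.1 1.0055979692787367
```

View pics/top0.png

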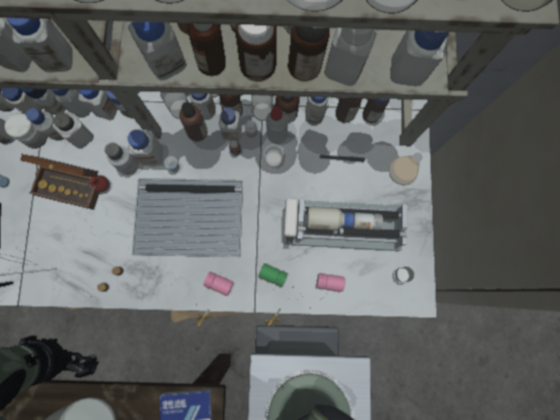

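View pics/side0.png

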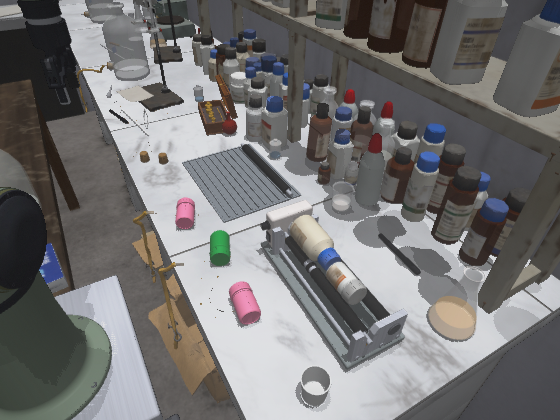

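The top view shows the roller machine at about (345,225), with the large jar at (332,218) and a white, grey-capped jar at (366,221) lying on it. The mat is at (190,217), with the new roller along its far edge at row 187.

Small-jar candidates in the top view are (366,221) white on the rollers, (218,283) pink, (332,284) pink and (273,275) green. Only the first is white and lies on the rollers. I'll confirm it in enlarged crops.

```bash
python3 - <<'E'
import cv2,numpy as np
def crop(src,x,y,w,h,k,out):
    a=cv2.imread(f"pics/{src}.png")[y:y+h,x:x+w]; a=cv2.resize(a,None,fx=k,fy=k,interpolation=cv2.INTER_CUBIC)
    a=cv2.convertScaleAbs(a,alpha=1.3)
    for i in range(0,w,10):
        cv2.line(a,(i*k,0),(i*k,6),(0,0,255),1)
        if (x+i)%20==0: cv2.putText(a,str(x+i),(i*k,18),0,.35,(0,0,255),1)
    for i in range(0,h,10):
        cv2.line(a,(0,i*k),(6,i*k),(0,0,255),1)
        if (y+i)%20==0: cv2.putText(a,str(y+i),(8,i*k+4),0,.35,(0,0,255),1)
    return a
a=crop("top0",280,190,130,70,6,0); cv2.imwrite("pics/c1.png",a)
cv2.imwrite("pics/c2.png",crop("side0",250,190,160,150,5,0)[:600])
t=crop("top0",130,170,120,90,6,0);cv2.imwrite("pics/c3.png",t)
cv2.imwrite("pics/c4.png",crop("side0",180,135,125,90,6,0))
E
```

```text
(no output)
```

View pics/c1.png

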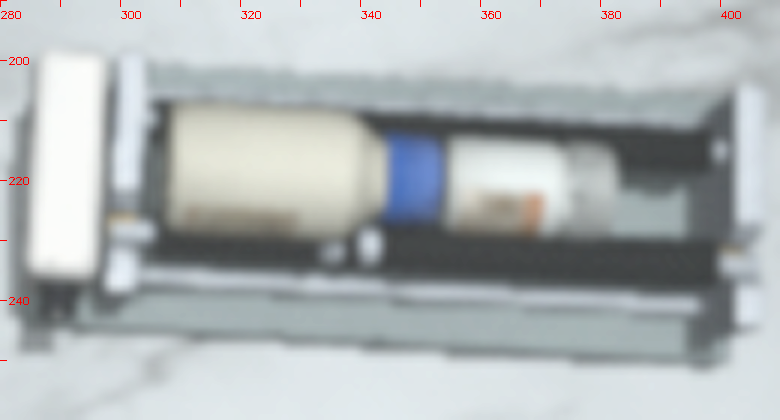

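View pics/c2.png

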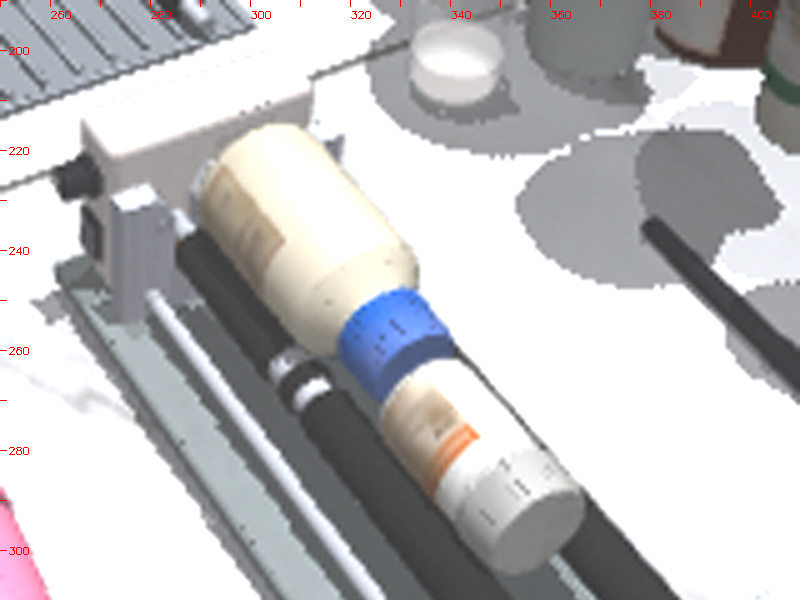

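View pics/c3.png

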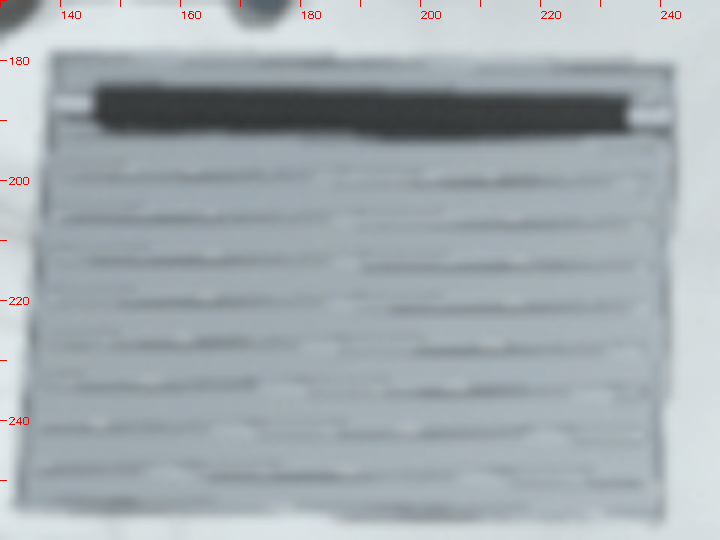

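View pics/c4.png

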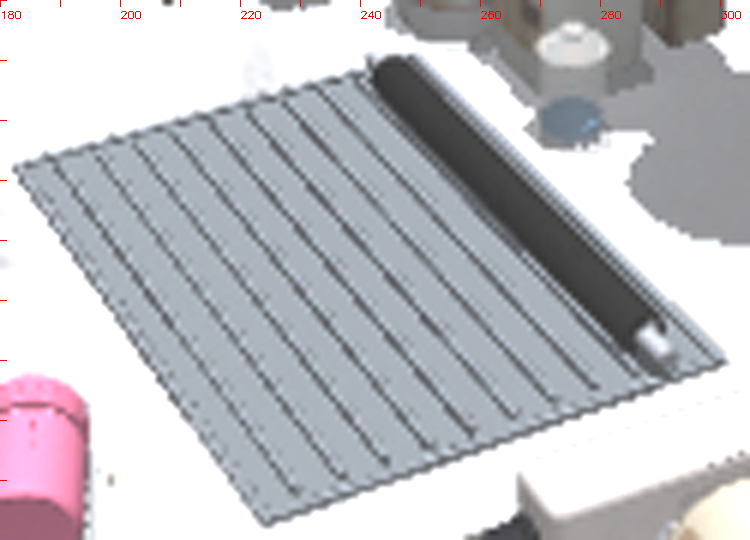

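Crops confirm the small jar is the white one with the grey cap on the rollers: top (369,221), side (347,280). The worn roller's bare bands show at the front at top (336,232). There is also a thin tie rod in front of the front roller, along top row 238 and side (279,249). The new roller runs from (145,188) to (233,189) in the top view. Next I'll triangulate.

```bash
cat > geo.py <<'E'
import numpy as np
from scipy.optimize import least_squares
CAM={"side":(389.5469,278.4838,209.4343,np.array([[0.87151845,-0.30712701,0.38226769,0.17649603],[-0.49025261,-0.56225068,0.66597789,-0.47165596],[0.01039047,-0.76781976,-0.64058166,0.62389872]])),
"top":(429.9967,280.5523,208.6297,np.array([[0.02776627,-0.9818591,0.18756796,0.32031871],[-0.99955579,-0.0293042,-0.00543086,0.09528079],[0.01082886,-0.18733385,-0.98223661,1.19890127]]))}
def ray(c,uv):
    f,cx,cy,T=CAM[c]; return T[:,3],T[:,:3]@[(uv[0]-cx)/f,(uv[1]-cy)/f,1]
def atz(c,uv,z):
    o,d=ray(c,uv); return o+d*(z-o[2])/d[2]
def proj(c,p):
    f,cx,cy,T=CAM[c]; q=T[:,:3].T@(np.asarray(p)-T[:,3]); return np.array([f*q[0]/q[2]+cx,f*q[1]/q[2]+cy])
def tri(a,b):
    (o1,d1),(o2,d2)=ray("top",a),ray("side",b)
    s=np.linalg.lstsq(np.c_[d1,-d2],o2-o1,rcond=None)[0]; p,q=o1+s[0]*d1,o2+s[1]*d2
    return (p+q)/2,np.linalg.norm(p-q)
def pose(pts):  # pts: (cam,uv,local xyz); fits x,y,yaw,z
    def w(v,l): c,s=np.cos(v[2]),np.sin(v[2]); return [v[0]+c*l[0]-s*l[1],v[1]+s*l[0]+c*l[1],v[3]+l[2]]
    r=least_squares(lambda v:np.concatenate([proj(c,w(v,l))-uv for c,uv,l in pts]),[.5,0,0,0],loss="soft_l1")
    return r.x,[np.round(proj(c,w(r.x,l))-uv,1).tolist() for c,uv,l in pts]
E
python3 - <<'E'
from geo import *
np.set_printoptions(precision=4,suppress=True)
x,y,h=.11,.15,.004
print("mat",*pose([("top",(138.3,178.7),(x,y,h)),("top",(242.5,180.8),(x,-y,h)),("top",(240.5,256.7),(-x,-y,h)),("top",(132.5,254.5),(-x,y,h)),
 ("side",(182.3,163),(-x,y,h)),("side",(224.2,222.5),(-x,-y,h)),("side",(300.8,195.3),(x,-y,h))]))
print("new",*pose([("top",(145.3,188),(0,.125,0)),("top",(233,189.2),(0,-.125,0)),("top",(139,187),(0,.145,0)),("top",(240,189),(0,-.145,0)),("side",(289.2,192.5),(0,-.145,0))]))
print("machine",*pose([("top",(302,199.2),(.0425,.137,.085)),("top",(405,204),(.0425,-.137,.085)),("top",(399.5,233.7),(-.025,-.125,.06)),("top",(305,231.3),(-.025,.125,.06)),("top",(398.7,215),(.025,-.125,.06)),("side",(323,276),(-.025,0,.06))]))
print("worn nn",tri((352,230),(321.5,279)),"seat",tri((352,230),(323,276)), "rollerheight-newtri")
print("small cap",tri((383,221.5),(358.2,296.4)),"bottom@z",atz("top",(354.7,220.5),.082),atz("top",(383,221.5),.082))
print("large",atz("top",(308,218.3),.091),atz("top",(354.2,220),.091))
print("rod",[(z,atz("top",(305,236),z),atz("top",(396,241),z),proj("side",atz("top",(305,236),z)),proj("side",atz("top",(396,241),z))) for z in(.02,.03,.04,.05,.06)])
E
python3 - <<'E'
from cell import *
import sys
for c in("top","side"):
    grab_frame(c)
    for n in("small_jar_mid","large_jar_mid","new_roller_mid"):
        for f in(spot_in,tip_of): print(c,n,f.__name__,[([round(float(v),1) for v in d["centre"]],round(float(d["score"]),2)) for d in f(c,n)])
E
```

```text
mat [ 0.5181  0.348   0.0121 -0.0051] [[-0.1, -0.5], [0.3, -0.8], [-0.2, 0.1], [-0.4, 0.5], [-0.4, -0.0], [-0.2, 0.4], [0.5, 0.1]]
new [0.5963 0.3481 0.0085 0.0168] [[-0.7, -0.5], [0.4, 0.2], [-1.5, 0.3], [0.5, 0.5], [0.9, 0.3]]
machine [ 0.5088 -0.1024 -0.0211  0.01  ] [[-0.1, 1.4], [1.2, 1.9], [-0.5, -1.3], [-0.1, -3.6], [0.2, -1.1], [-0.7, 0.1]]
worn nn (array([ 0.4837, -0.1026,  0.063 ]), np.float64(0.002512704951630248)) seat (array([ 0.4844, -0.1023,  0.0702]), np.float64(0.001234179837887529)) rollerheight-newtri
small cap (array([ 0.505 , -0.1799,  0.0861]), np.float64(0.00337715727322958)) bottom@z [ 0.5076 -0.1071  0.082 ] [ 0.5071 -0.1818  0.082 ]
large [0.5083 0.0167 0.091 ] [ 0.5074 -0.1042  0.091 ]
rod [(0.02, array([0.4706, 0.0192, 0.02  ]), array([ 0.464 , -0.2323,  0.02  ]), array([282.9157, 255.3505]), array([353.8482, 352.3632])), (0.03, array([0.4693, 0.0198, 0.03  ]), array([ 0.4628, -0.2295,  0.03  ]), array([282.3217, 252.0772]), array([353.0411, 348.1617])), (0.04, array([0.468 , 0.0205, 0.04  ]), array([ 0.4616, -0.2267,  0.04  ]), array([281.7182, 248.7519])
[... 520 characters left out ...]
68.3, 222.3], 0.59)]
top large_jar_mid call [([328.8, 218.3], 0.75), ([366.7, 220.4], 0.58)]
top large_jar_mid call [([329.1, 216.4], 0.65), ([343.3, 155.1], 0.46)]
top new_roller_mid call [([188.2, 186.3], 0.62)]
top new_roller_mid call [([189.6, 184.7], 0.8)]
side small_jar_mid call [([245.3, 303.8], 0.9), ([349.2, 281.5], 0.73), ([188.0, 215.3], 0.65), ([218.5, 245.9], 0.58)]
side small_jar_mid call [([217.4, 247.7], 0.94), ([349.5, 281.5], 0.93), ([186.1, 213.0], 0.87), ([243.8, 303.9], 0.76)]
side large_jar_mid call [([314.6, 241.6], 0.63)]
side large_jar_mid call [([311.2, 243.4], 0.81)]
side new_roller_mid call [([266.9, 170.5], 0.64)]
side new_roller_mid call [([263.0, 170.5], 0.89)]
```

```bash
cat > rob.py <<'E'
from cell import *
import numpy as np
from scipy.spatial.transform import Rotation as Ro
MY,TY=-.022,.011            # yaw of machine, mat
M=np.array([.508,-.1035]); T=np.array([.518,.348])
FLIP=1
def rot(yaw,tilt=0):        # tool down, jaws across the rollers; tilt leans the hand back to the robot
    return (Ro.from_euler("z",yaw)*Ro.from_euler("y",-tilt)*Ro.from_rotvec([np.pi,0,0] if FLIP else [0,np.pi,0])).as_rotvec()
def loc(o,yaw,x,y,z): c,s=np.cos(yaw),np.sin(yaw); return np.array([o[0]+c*x-s*y,o[1]+s*x+c*y,z])
def mat(x,y,z): return loc(T,TY,x,y,z)
def mac(x,y,z): return loc(M,MY,x,y,z)
def st(t=""):
    s=get_state(); print(t,"t",round(s["clock"],1),"p",np.round(s["position"],4),"F",np.round(s["contact_force"],1),"gap",round(s["finger_gap"],3),flush=True)
def at(p,z): return np.array([p[0],p[1],z])
E
python3 - <<'E'
import rob
from rob import *
for f in(1,0):
    rob.FLIP=f
    for n,p,r in[("lj",mac(0,.07,.07),rot(MY)),("up",mac(0,.07,.22),rot(MY)),("roller",mac(-.025,0,.055),rot(MY,.31)),("rup",mac(-.025,0,.2),rot(MY,.31)),("mat",mat(-.08,0,.013),rot(TY)),("matup",mat(-.08,0,.22),rot(TY)),("new",mat(.08,0,.006),rot(TY)),("newup",mat(.08,0,.22),rot(TY))]:
        q=ik(p,r); print(f,n,None if q is None else np.round(q,2),Ro.from_rotvec(r).as_matrix()[:,2].round(2))
E
```

```text
1 lj [-0.21  0.43 -0.51  0.64  0.    1.38] [-0. -0. -1.]
1 up [-0.21  0.26 -0.31  1.    0.    1.38] [-0. -0. -1.]
1 roller [-0.44  0.28 -0.89  0.12  0.12  1.17] [ 0.3  -0.01 -0.95]
1 rup [-0.44  0.04 -0.69  0.55  0.12  1.17] [ 0.3  -0.01 -0.95]
1 mat [ 0.54  0.58 -0.42  0.57 -0.    2.1 ] [ 0. -0. -1.]
1 matup [ 0.54  0.35 -0.19  1.03 -0.    2.1 ] [ 0. -0. -1.]
1 new [ 0.42  0.78 -0.02  0.76 -0.    1.98] [ 0. -0. -1.]
1 newup [ 0.42  0.61  0.22  1.19 -0.    1.98] [ 0. -0. -1.]
0 lj [-0.21  0.43 -0.51  0.64  0.   -1.76] [ 0. -0. -1.]
0 up [-0.21  0.26 -0.31  1.    0.   -1.76] [ 0. -0. -1.]
0 roller [-0.44  0.28 -0.89  0.12  0.12 -1.97] [ 0.3  -0.01 -0.95]
0 rup [-0.44  0.04 -0.69  0.55  0.12 -1.97] [ 0.3  -0.01 -0.95]
0 mat [ 0.54  0.58 -0.42  0.57 -0.   -1.04] [ 0.  0. -1.]
0 matup [ 0.54  0.35 -0.19  1.03 -0.   -1.04] [ 0.  0. -1.]
0 new [ 0.42  0.78 -0.02  0.76 -0.   -1.16] [ 0.  0. -1.]
0 newup [ 0.42  0.61  0.22  1.19 -0.   -1.16] [ 0.  0. -1.]
```

```bash
python3 - <<'E'
from rob import *
p=mac(0,.0715,.070); r=rot(MY)
movep(at(p,.2),r); st("above")
move_l(at(p,.11),.2); move_l(p,.08,until_force=8); st("down")
grab(30); sleep(.2); st("grip")
move_l(at(p,.2),.15); st("lift")
import cv2
f=grab_frame("side"); cv2.imwrite("pics/s1.png",f["img"][100:350,150:450,::-1].repeat(2,0).repeat(2,1))
E
```

```text
above t 4.1 p [ 0.5096 -0.0312  0.2001] F [ 0.1 -0.  -0.6] gap 1.001
down t 5.3 p [ 0.5099 -0.0321  0.0704] F [-0.3 -0.  -0.4] gap 0.999
grip t 5.9 p [ 0.5079 -0.032   0.0706] F [-4.7  1.4  6.7] gap 0.658
lift t 6.9 p [ 0.509  -0.0319  0.1991] F [-0.   1.1 -1.5] gap 0.663
```

View pics/s1.png

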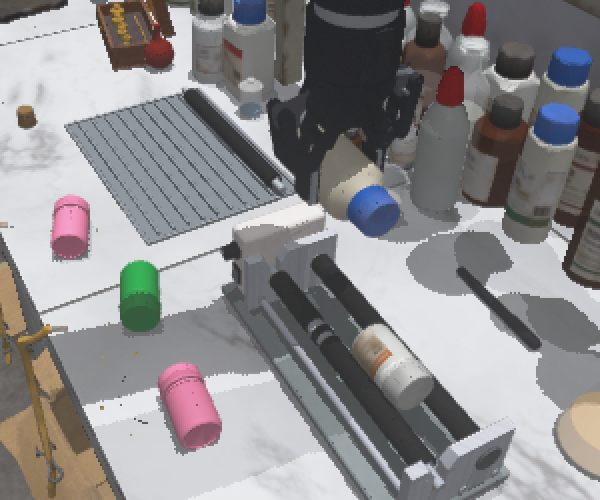

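Large jar is held level, cap to the right at crop (375,210), and the small jar is undisturbed. Laying it down, then fetching the small one.

```bash
python3 - <<'E'
from rob import *
def lay(p,r,zc):
    movep(at(p,.2),r); move_l(at(p,zc+.03),.2); c=move_l(at(p,zc-.002),.04,until_force=3); st(f"laid {c}")
    let_go(); sleep(.2); st("open"); move_l(at(p,.2),.25)
lay(mat(-.08,-.063,0),rot(TY),.0136)
p=mac(-.0015,-.034,.071); r=rot(MY)
movep(at(p,.2),r); move_l(at(p,.11),.2); move_l(p,.08,until_force=8); st("down s")
grab(20); sleep(.2); st("grip s")
move_l(at(p,.2),.15); st("lift s")
lay(mat(-.08,.0675,0),rot(TY),.0155)
import cv2
for c in("side","top"): 
    f=grab_frame(c)
    i=f["img"][110:360,150:450] if c=="side" else f["img"][165:265,125:410]
    cv2.imwrite(f"pics/{c}2.png",cv2.resize(i[:,:,::-1],None,fx=2.6 if c=="top" else 2.3,fy=2.6 if c=="top" else 2.3,interpolation=2)); cv2.imwrite(f"pics/{c}2full.png",f["img"][:,:,::-1])
a=cv2.imread("pics/side2.png");b=cv2.imread("pics/top2.png");w=max(a.shape[1],b.shape[1])
a=cv2.resize(cv2.imread("pics/side2full.png")[120:360,150:470],None,fx=1.4,fy=1.4);b=b
w=max(a.shape[1],b.shape[1]);pad=lambda i:cv2.copyMakeBorder(i,0,0,0,w-i.shape[1],0)
cv2.imwrite("pics/both2.png",np.vstack([pad(b),pad(a)])[:600])
E
```

```text
laid True t 9.8 p [0.4383 0.2841 0.015 ] F [0.  1.1 4.2] gap 0.659
open t 10.4 p [0.4376 0.2837 0.0148] F [ 0.8 -1.   0.6] gap 1.0
down s t 14.1 p [ 0.506  -0.1376  0.0713] F [ 0.6 -0.   0.2] gap 0.999
grip s t 14.8 p [ 0.5055 -0.1376  0.0712] F [-4.1 -0.5  5.8] gap 0.467
lift s t 15.8 p [ 0.5052 -0.1371  0.199 ] F [ 0.4  0.1 -0.3] gap 0.464
laid True t 19.4 p [0.4369 0.4142 0.0182] F [ 0.3 -2.   5.5] gap 0.465
open t 20.1 p [0.4365 0.414  0.0181] F [ 0.2 -0.1 -0.6] gap 1.004
```

View pics/both2.png

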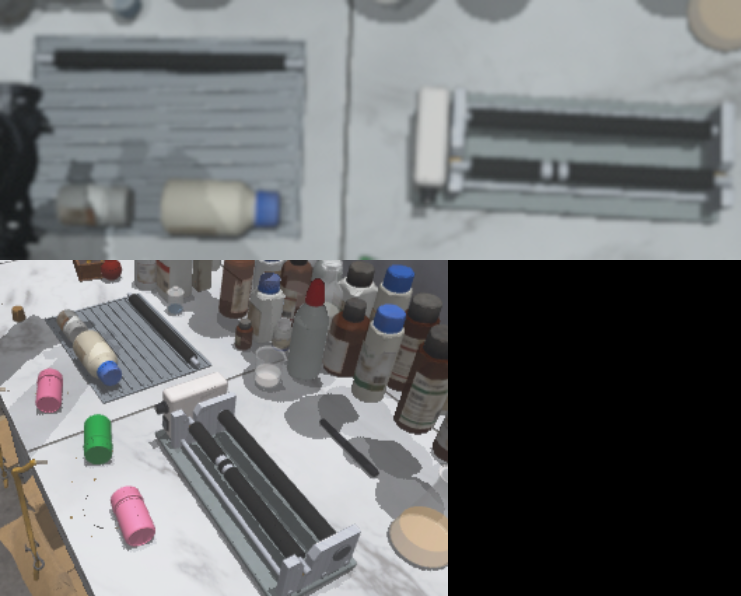

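Both jars lie along the ribs on the mat, with the large one at crop (220,208) and the small one at (95,205). The worn roller is now clear, from crop (470,168) to (712,180). Refining the machine pose from the roller ends.

```bash
python3 - <<'E'
from geo import *
import cv2
np.set_printoptions(precision=4,suppress=True)
for n,uv in dict(fl=(305.8,229.6),fr=(398.8,234.2),rl=(305,210.4),rr=(399.2,215)).items(): print(n,atz("top",uv,.06))
a=cv2.imread("pics/top2full.png")[195:255,290:415]; b=cv2.imread("pics/side2full.png")[215:365,255:410]
a=cv2.resize(a,None,fx=6,fy=6,interpolation=2); cv2.imwrite("pics/c5.png",a)
cv2.imwrite("pics/c6.png",cv2.resize(b,None,fx=4,fy=4,interpolation=2))
E
```

```text
fl [0.4828 0.0199 0.06  ]
fr [ 0.4776 -0.2291  0.06  ]
rl [0.5349 0.023  0.06  ]
rr [ 0.5299 -0.2314  0.06  ]
```

View pics/c5.png

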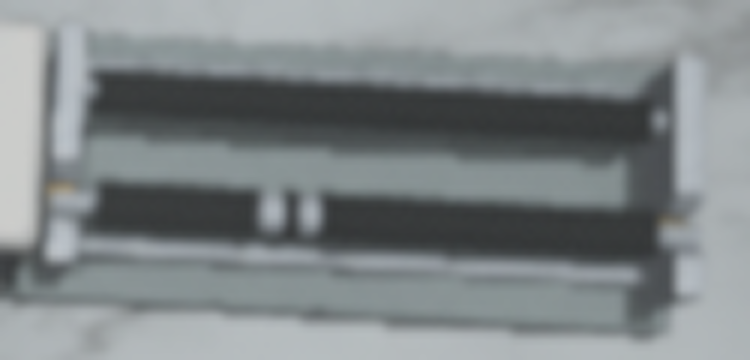

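View pics/c6.png

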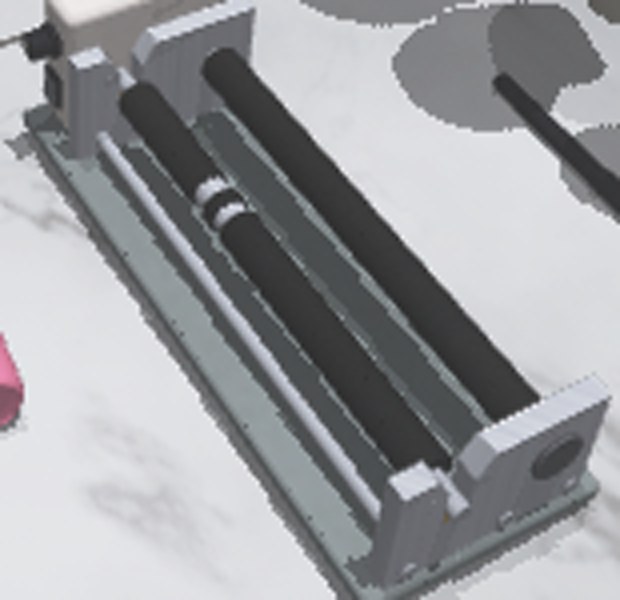

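Roller ends give the front axis at x≈0.481, y≈-0.1055 and yaw≈-0.018. The 251 mm span agrees with the 250 mm given. The tie rod triangulates to z≈0.04, 16 mm in front of the roller axis. I'll grip with the hand tilted 18° so the opening fingers clear both the rear roller and the rod.

```bash
sed -i 's/^MY,TY=.*/MY,TY=-.019,.011/; s/^M=np.array(\[[^]]*\])/M=np.array([.506,-.1055])/' rob.py
cat >> rob.py <<'E'
TH=.314; D=.0075
def rollp(axis,tilt,back=0,yaw=MY):  # TCP that has the roller axis D short of it
    return np.asarray(axis)+(D-back)*Ro.from_rotvec(rot(yaw,tilt)).as_matrix()[:,2]
E
python3 - <<'E'
from rob import *
ax=mac(-.025,0,.060); r=rot(MY,TH)
movep(rollp(ax,TH,.12),r); st("pre")
print(move_l(rollp(ax,TH,.0),.1,until_force=8)); st("down")
grab(80); sleep(.3); st("grip")
E
```

```text
pre t 23.0 p [ 0.4468 -0.104   0.1672] F [ 0.8  0.3 -0. ] gap 0.999
False
down t 24.3 p [ 0.4836 -0.1052  0.0533] F [-0.7  0.9  0.1] gap 0.998
grip t 25.3 p [ 0.4834 -0.1051  0.0532] F [-2.4  0.2  5.4] gap 0.224
```

```bash
python3 - <<'E'
from rob import *
import cv2
ax=mac(-.025,0,.060)
print(move_l(rollp(at(ax,.1),TH),.06,until_force=25)); st("up40")
move_l(rollp(at(ax,.2),TH),.15); st("up")
f=grab_frame("side"); cv2.imwrite("pics/s3.png",cv2.resize(f["img"][80:370,180:460,::-1],None,fx=2,fy=2))
E
```

```text
False
up40 t 26.1 p [ 0.483  -0.1049  0.0926] F [ 0.4 -0.2 -1.1] gap 0.223
up t 26.9 p [ 0.4825 -0.1047  0.1918] F [-0.8 -0.1 -3. ] gap 0.223
```

View pics/s3.png

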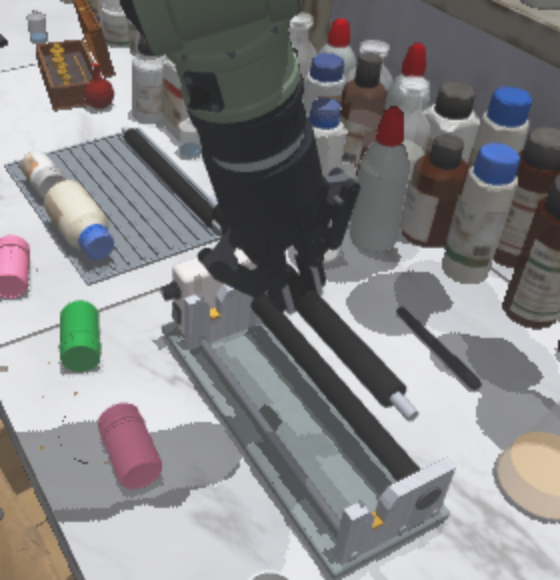

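The worn roller is out and looks level in the grip; the slots are empty (orange marks at crop (214,312) and (376,520)). I'll lay it over the x=0 groove, then pick up the new one.

```bash
python3 - <<'E'
from rob import *
import cv2
p=mat(0,0,.0135-D); r=rot(TY)
movep(at(p,.2),r); move_l(at(p,.04),.2); print(move_l(at(p,.0055),.04,until_force=4)); st("laid")
let_go(); sleep(.3); st("open"); move_l(at(p,.2),.25)
p=mat(.079,0,.0135-D)
movep(at(p,.2),r); move_l(at(p,.04),.2); print(move_l(p,.06,until_force=6)); st("new down")
grab(80); sleep(.3); st("new grip")
move_l(at(p,.2),.12); st("lift")
f=grab_frame("side"); cv2.imwrite("pics/s4.png",cv2.resize(f["img"][80:330,130:430,::-1],None,fx=2,fy=2))
E
```

```text
True
laid t 30.3 p [0.5173 0.3477 0.0076] F [-0.  -0.1  3.8] gap 0.222
open t 31.3 p [0.5164 0.3472 0.0068] F [0.6 0.3 0.1] gap 0.998
False
new down t 34.3 p [0.597  0.3489 0.0058] F [0.5 0.1 0.2] gap 0.996
new grip t 35.2 p [0.5961 0.349  0.0066] F [-3.1 -0.8  5.6] gap 0.224
lift t 37.0 p [0.5966 0.3487 0.199 ] F [ 0.6  0.4 -2.2] gap 0.222
```

View pics/s4.png

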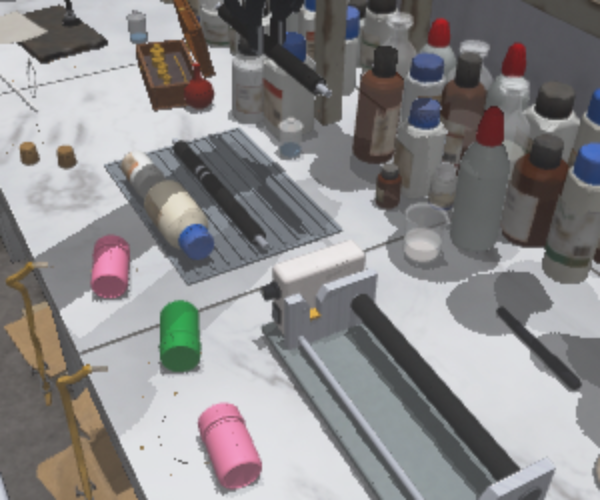

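The worn roller lies on the mat along the ribs at crop (225,195), and the new one is held. Taking it over the seat and measuring its ends before lowering.

```bash
python3 - <<'E'
from rob import *
import cv2
ax=mac(-.025,0,0); r=rot(MY,TH)
movep(rollp(at(ax,.2),TH),r); move_l(rollp(at(ax,.11),TH),.12); sleep(.3); st("above")
t=grab_frame("top")["img"]; s=grab_frame("side")["img"]
cv2.imwrite("pics/t5f.png",t[:,:,::-1]);cv2.imwrite("pics/s5f.png",s[:,:,::-1])
a=cv2.resize(t[190:255,285:415],None,fx=4.6,fy=4.6,interpolation=2);b=cv2.resize(s[195:375,250:410],None,fx=1,fy=1)
b=cv2.resize(s[215:370,250:420],None,fx=1.9,fy=1.9,interpolation=2)
w=max(a.shape[1],b.shape[1]);pad=lambda i:cv2.copyMakeBorder(i,0,0,0,w-i.shape[1],0)
cv2.imwrite("pics/b5.png",np.vstack([pad(a),pad(b)])[:600,:,::-1])
E
```

```text
above t 39.9 p [ 0.4837 -0.1053  0.1034] F [ 0.7 -0.3 -1.5] gap 0.221
```

View pics/b5.png

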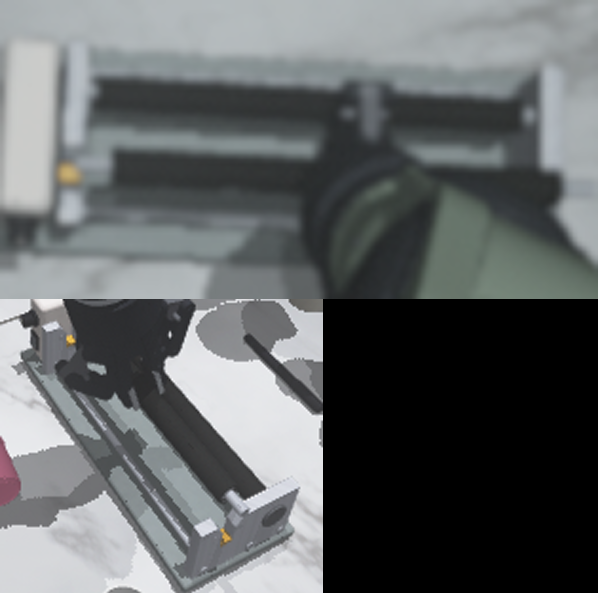

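```bash
python3 - <<'E'
from geo import *
np.set_printoptions(precision=4,suppress=True)
for uv in((309.8,225.9),(407.2,230.2)): print(atz("top",uv,.11))
import cv2
a=cv2.imread("pics/t5f.png")[205:245,295:420]; cv2.imwrite("pics/c7.png",cv2.resize(a,None,fx=6.3,fy=6.3,interpolation=2))
E
```

```text
[0.4855 0.0132 0.11  ]
[ 0.4817 -0.2366  0.11  ]
```

View pics/c7.png

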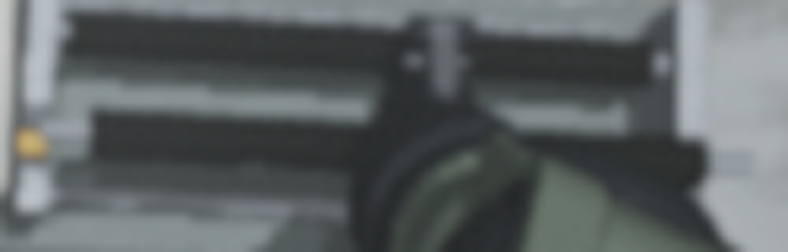

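In-hand ends span 251 mm with the middle at y≈-0.111. The seat is at -0.1025 from the end plates and -0.1055 from the old roller, so I shift the roller +7.5 mm in y and lower it.

```bash
python3 - <<'E'
from rob import *
import cv2
ax=mac(-.025,.0075,0); r=rot(MY,TH)
move_l(rollp(at(ax,.11),TH),.05)
print(move_l(rollp(at(ax,.0605),TH),.04,until_force=12)); sleep(.2); st("low")
f=grab_frame("side")["img"];t=grab_frame("top")["img"]
a=cv2.resize(f[215:370,250:420],None,fx=3,fy=3,interpolation=2)[:,:,::-1];b=cv2.resize(t[190:255,285:415],None,fx=4,fy=4,interpolation=2)[:130*2,:,::-1]
w=520;pad=lambda i:cv2.copyMakeBorder(i,0,0,0,w-i.shape[1],0)
cv2.imwrite("pics/s6.png",np.vstack([pad(a),pad(b)])[:725]); 
i=cv2.imread("pics/s6.png"); cv2.imwrite("pics/s6.png",cv2.resize(i,None,fx=.82,fy=.82))
E
```

```text
False
low t 41.9 p [ 0.4835 -0.0976  0.0535] F [-0.7  0.2  0.3] gap 0.224
```

View pics/s6.png

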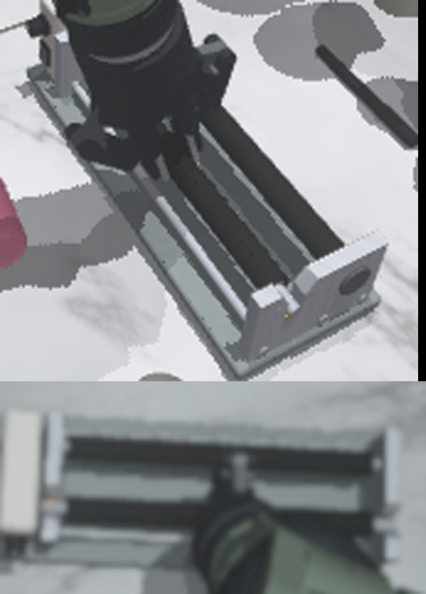

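Axle ends are down in both slots with no contact force. Releasing, checking numerically, then fetching the jars.

```bash
python3 - <<'E'
from rob import *
import cv2
from geo import tri,atz
ax=mac(-.025,.0075,.0605)
let_go(); sleep(.3); st("open"); move_l(rollp(ax,TH,.14),.12); st("back")
r=rot(TY); p=mat(-.08,-.063,0); movep(at(p,.2),r)
im={}
for c in("top","side"):
    im[c]=grab_frame(c)["img"]; cv2.imwrite(f"pics/{c}7f.png",im[c][:,:,::-1])
    for n in("new_roller_mid","worn_roller_mid"): print(c,n,[(np.round(d["centre"],1).tolist(),round(d["score"],2)) for d in tip_of(c,n)][:3])
# dark sleeve along the front roller in the top view
t=cv2.GaussianBlur(im["top"],(0,0),.7).max(2).astype(int)
for dv in(-2,0,2):
    print([int(t[round(231.7+dv+(u-352)*.048),u]) for u in list(range(300,312))],[int(t[round(231.7+dv+(u-352)*.048),u]) for u in range(394,406)])
E
```

```text
open t 43.0 p [ 0.4835 -0.0976  0.0534] F [-0.   0.6  0.4] gap 1.0
back t 44.3 p [ 0.4399 -0.0966  0.1859] F [ 0.9  0.  -0.6] gap 1.002
top new_roller_mid [([352.7, 228.4], 0.72)]
top worn_roller_mid []
side new_roller_mid [([319.8, 281.3], 0.77)]
side worn_roller_mid [([238.4, 173.8], 0.91)]
[153, 153, 151, 147, 132, 102, 75, 62, 60, 60, 60, 60] [57, 57, 57, 64, 85, 112, 130, 137, 139, 143, 151, 161]
[150, 150, 147, 140, 123, 94, 70, 59, 59, 60, 59, 59] [57, 56, 57, 65, 87, 117, 138, 147, 151, 154, 156, 162]
[155, 148, 133, 109, 85, 69, 61, 65, 65, 65, 65, 64] [63, 61, 60, 63, 71, 84, 94, 105, 121, 135, 142, 149]
```

The new roller sits at the old roller's place within about 1 mm along y (sleeve columns 305 to 399). Returning the jars.

```bash
python3 - <<'E'
from rob import *
import cv2
def carry(src,zs,N,dst,zd):
    r=rot(TY); movep(at(src,.2),r); move_l(at(src,.07),.2); print(move_l(at(src,zs),.08,until_force=6)); st("at")
    grab(N); sleep(.2); st("grip"); move_l(at(src,.2),.15); st("lift")
    movep(at(dst,.2),rot(MY)); move_l(at(dst,zd+.03),.15); print(move_l(at(dst,zd-.003),.03,until_force=2.5)); sleep(.2); st("set")
    let_go(); sleep(.4); st("open"); move_l(at(dst,.2),.15)
carry(mat(-.08,-.063,0),.0138,30,np.array([.5075,-.030,0]),.0706)
carry(mat(-.08,.0675,0),.0158,20,np.array([.5055,-.1405,0]),.0712)
set_joints([1.1,.326,-.193,1.052,0,1.437]); sleep(.5); st("end")
i0=cv2.imread("pics/top0.png");i1=grab_frame("top")["img"][:,:,::-1];s1=grab_frame("side")["img"][:,:,::-1]
s0=cv2.imread("pics/side0.png")
cv2.imwrite("pics/top8f.png",i1);cv2.imwrite("pics/side8f.png",s1)
h=lambda i:cv2.resize(i[130:365,170:430],None,fx=1.5,fy=1.5)
a=np.hstack([h(s0),h(s1)]); b=cv2.resize(np.hstack([i0[190:255,285:415],i1[190:255,285:415]]),(a.shape[1],195))
cv2.imwrite("pics/end.png",np.vstack([a,b]))
for n in("small_jar_mid","large_jar_mid"):
  for c in("top","side"): print(c,n,[(np.round(d["centre"],1).tolist(),round(d["score"],2)) for d in tip_of(c,n)])
def blue(i):
    x=i.astype(int); m=(x[:,:,0]-x[:,:,2]>60); return m
for a,b,bx in((i0,i1,(300,205,400,235)),(s0,s1,(300,220,350,280))):
    for i in(a,b):
        m=blue(i)[bx[1]:bx[3],bx[0]:bx[2]]; v,u=np.nonzero(m); print(u.mean()+bx[0],v.mean()+bx[1],m.sum())
E
```

```text
False
at t 47.9 p [0.439  0.2843 0.0141] F [ 0.5  0.7 -0.4] gap 1.004
grip t 48.5 p [0.4362 0.2842 0.0142] F [-5.7  0.2  8.2] gap 0.658
lift t 49.9 p [0.4382 0.2838 0.1991] F [ 0.4  0.3 -1. ] gap 0.658
True
set t 53.0 p [ 0.5076 -0.0301  0.0714] F [ 2.8 -0.7  3.2] gap 0.655
open t 53.8 p [ 0.5065 -0.0298  0.0709] F [ 0.9 -0.2  0.5] gap 0.998
False
at t 58.1 p [0.4375 0.4148 0.016 ] F [-0.7 -0.6 -0.3] gap 1.002
grip t 58.8 p [0.4372 0.4148 0.0162] F [-3.5  0.4  5.5] gap 0.469
lift t 60.2 p [0.4368 0.4142 0.1989] F [ 0.9  0.5 -0.4] gap 0.466
True
set t 64.1 p [ 0.5057 -0.1403  0.0709] F [ 2.7 -0.   2.6] gap 0.469
open t 65.0 p [ 0.5047 -0.14    0.0704] F [ 0.2  0.1 -0.3] gap 0.997
end t 69.2 p [0.1816 0.519  0.2312] F [ 0.  -0.2  1.4] gap 0.999
top small_jar_mid [([273.9, 276.7], 0.95), ([366.9, 220.2], 0.85), ([216.0, 284.1], 0.79), ([332.3, 280.8], 0.68), ([186.5, 215.3], 0.6)]
side small_jar_mid [([350.6, 283.1], 0.88), ([245.4, 302.7], 0.86), ([187.4, 214.2], 0.8), ([219.8, 244.8], 0.63)]
top large_jar_mid [([330.7, 218.6], 0.74)]
side large_jar_mid [([315.0, 240.5], 0.84), ([341.8, 204.7], 0.19)]
348.2027027027027 219.02702702702703 74
347.3538461538462 218.83076923076922 65
327.6510416666667 254.51041666666666 192
326.9947643979058 253.72251308900525 191
```

View pics/end.png

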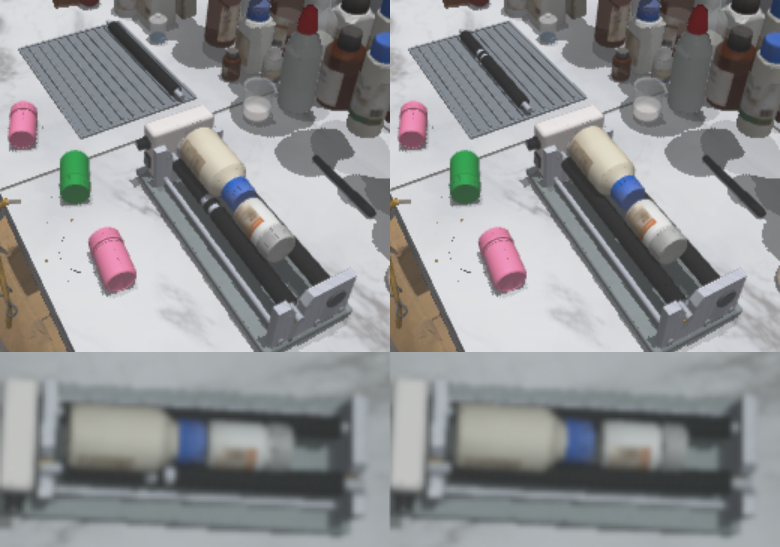

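The final picture matches the start apart from the swapped rollers. Both jars are back within a few mm: the blue cap moved 0.8 px, about 2 mm, and the small jar about 3 mm. Nothing else has moved, so I'm handing in.

```bash
python3 -c "
from cell import *
sign_off()"
```

```text
the job is handed in; nothing more can be done
```

The rollers are swapped, both jars are back on the rollers, and I handed the job in at about 69 s of the 149 s allowed. No verdict came back.

**What I did:** I laid both jars on the mat, lifted the worn roller out and laid it in the mat's x = 0 groove. I then lowered the new roller into the slots, put both jars back and moved the arm clear.

**Last checks:**
- **New roller:** it reached seat height without resistance. After release its sleeve ends showed within about 1 mm of where the worn roller's had been. I did not measure its released height precisely; I judged that from the commanded height and the pictures.
- **Jars:** the large jar is about 2 mm from its start by its blue cap. The small jar is about 3 mm off, set there on purpose for clearance between them.
- **Everything else:** the worn roller lies along the ribs. The beaker, the pen and the pink and green look-alikes look unmoved in the last picture. The cup was outside that crop, so I did not check it at the end, but the arm never went near it.

**Disagreements:**
- **Seat position along y:** two estimates differed by about 3 mm (end plates -0.1025 m, old roller -0.1055 m). I aimed between them.
- **Camera against arm:** they differed by about 2 mm in x for the new roller in the hand, which the slot flare allowed for.

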